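# Shut the food dryer and refit its start knob

### The job

The food dryer is loaded with beef: first push its drawer fully shut. Then pick up its control knob from the worktop, turn it so that the flat in its bore (on the side of the white pointer line) matches the flat of the D-shaped shaft on top of the dryer, push it fully home on the shaft and keep pressing, so that the spring-loaded shaft is held all the way in. Finish while still holding the knob pressed in like that, and leave the pepper shaker, the spice jar with the yellow cap, the tape roll and the gas cartridge where they are.

Things in the scene. Friction and masses are not known exactly. Their poses are not given: they have to be found in the camera images.
- drawer (a joint): Opening of the dryer's drawer in m: 0 is fully shut, up to 0.08; it slides with about 1.5 N of friction and stays where it is left. The dryer is a fixed steel box, 180 mm deep, 200 mm wide, 90 mm high, standing on the worktop with the black drawer front facing roughly towards the robot.
- drawer_handle (a point): Middle of the drawer's horizontal steel bar handle (bar 110 mm long, about 10 mm thick, 62 mm above the worktop, 35 mm off the black drawer front). Its x axis points level into the dryer, the way the drawer is pushed shut; y is along the bar; z is up. Travel left to push = drawer.
- shaft_tip (a point): Top end, on the centre line, of the upright aluminium D-shaft in the black square at the front right of the dryer's top; 118 mm above the worktop when not pressed. 16 mm in diameter, 28 mm out of the dryer's top, one side cut flat 4 mm from the centre line over its whole length, top edge bevelled by 1.5 mm. Its x axis points square out of the flat, z is up. It starts turned at some angle.
- shaft (a joint): How far the D-shaft is pressed down, in m: 0 free, 0.006 at its stop. A spring pushes it up with 4 N at 0, growing to 8.8 N at 0.006. In turning it is stiff: it stays as it is below 0.3 N m.
- knob_mid (a point): Centre of the loose black control knob, 23 mm above its flat underside. It stands on the worktop, bore down: a round skirt 43 mm in diameter and 22 mm high, and on that a bar grip 40 mm long (along its x), 14 mm wide (along y), reaching to 46 mm above the underside. The +x half of the grip bears a white pointer line on top and on its end. z is up. Mass about 60 g.
- knob_mouth (a point): Centre of the mouth of the knob's bore, at its underside, axes as the knob's. The bore is D-shaped, 18 mm deep, 1 mm wider than the shaft all round, bevelled at the mouth; its flat is on the +x side, that of the white line. Fully home, this point is 18 mm below shaft_tip and 10 mm above the dryer's top (4 mm when pressed all the way in), x axes pointing the same way.
- pepper_mid (a point): Centre of a pepper shaker, 44 mm across and 90 mm high (bystander).
- spice_mid (a point): Centre of a spice jar with a yellow cap, 45 mm across and 100 mm high (bystander).
- tape_mid (a point): Centre of a roll of tan tape lying flat, 104 mm across and 25 mm high (bystander).
- cartridge_mid (a point): Centre (95 mm up) of an upright gas cartridge, 67 mm across and 191 mm high (bystander).
Not all that is in view belongs to the job. There is more than one size of the part that bears knob_mid; the job needs the larger.

How it is judged:
On the way, in this order (a step that is already met when the one before it is completed fails the run):
1. the drawer is pushed shut while the knob still stands on the worktop (value of joint drawer below 0.004 m and height (world z) of knob_mid below 0.04 m), for 0.2 s.
2. the knob is lifted off the worktop in the fingers (height (world z) of knob_mid above 0.06 m and contact force between the fingers and knob above 1 N), for 0.2 s.
3. the knob is fully home on the shaft, flat to flat (z of knob_mid in the frame of shaft_tip between 0.002 and 0.0075 m and horizontal distance between knob_mid and shaft_tip below 0.003 m and angle between the x axis of knob_mid and the x axis of shaft_tip, either way round below 0.25 rad), for 0.2 s.
At the end, for the whole second after the job is handed in: The drawer is shut within 4 mm; the knob is fully home on the shaft (within 2.5 mm of the bore's depth, centred within 3 mm, flats aligned within 0.25 rad), the fingers hold it with more than 2 N and the shaft is pressed in by more than 4.5 of its 6 mm (all of step 3 and value of joint shaft above 0.0045 m and value of joint drawer below 0.004 m and contact force between the fingers and knob above 2 N); the arm keeps its last pose, push and grip.
It fails at once if the pepper shaker is moved more than 30 mm (distance of pepper_mid from where it was at the start of the episode above 0.03 m).
It fails at once if the spice jar is moved more than 30 mm (distance of spice_mid from where it was at the start of the episode above 0.03 m).
It fails at once if the tape roll is moved more than 30 mm (distance of tape_mid from where it was at the start of the episode above 0.03 m).
It fails at once if the gas cartridge is moved more than 30 mm (distance of cartridge_mid from where it was at the start of the episode above 0.03 m).
It also fails if it takes over 56 s, if anything falls off the work surface, if the arm or the gripper's body presses on something with over 40 N, if the wrist force passes 120 N, or if a joint passes its speed limit or range.

### The arm

A 6-joint arm with a two-finger parallel gripper is mounted at the origin on a cart in front of the work surface, level with it; the furniture and walls round the work are solid. World frame = base frame: x ahead of the robot, y to its left, z up, the work surface at z = 0. Lengths are in m, angles in rad, forces in N, time in s.
With the tool pointing down it reaches from about 0.275 to 0.825 m from the base axis. Payload 4.9 kg.
Tool frame: the origin (TCP) lies midway between the tips of the shut fingers; the grasp point (between the pads) lies 19 mm behind it (bot.grip_depth is the distance from the TCP to the grasp point, in m); y points along the fingers, x is the direction in which the jaws open and shut, and the axes are right-handed (so a half turn about y gives the same grasp; the last joint's range is limited). The gripper opens to 85 mm and grips with 20 to 120 N. Pads are 22 mm wide; open, the fingers measure 114 mm over their backs; the gripper's body (76 mm by 85 mm) begins 54 mm behind the grasp point. The pads swing forward as they close: fully open they stand 13 mm farther back than shut.
Start: joints at [-1.47, 0.326, -0.193, 1.052, 0, 1.437], TCP at [0.128, -0.535, 0.231] pointing down, gripper open.
Joint ranges: [-2.65, 2.65], [-0.97, 1.79], [-1.3, 1.35], [-1.93, 2.1], [-1.47, 1.37], [-3.14, 3.14]. Speed limits (rad/s): [2.57, 2.57, 3.14, 3.14, 3.14, 3.14].

### API

Orientations are given as a unit quaternion [w, x, y, z].
In Python, from cell import bot gives the robot as it stands. Calls block until the motion is done:
- bot.move_pose(position, orientation): joint-space move of the TCP to a pose.
- bot.move_linear(position, speed=0.15, rotation=None, until_force=None): straight line of the TCP; rotation=None keeps the orientation; speed is the mean speed in m/s. With until_force (N) it stops when the force on the tool has changed by that much, and returns True; else False.
- bot.goto_joints(angles): joint-space move.
- bot.set_gripper(opening, grasp_force=None): opening from 0.0 (shut) to 1.0 (fully open); grasp_force is the grip in N (None keeps the last); returns when the fingers have stopped.
- bot.wait(seconds).
- bot.solve_ik(position, orientation): joint angles nearest the present ones, or None.
- bot.camera(name): name is "side" or "top"; returns the picture (400x640x3 uint8, red, green, blue); there is no depth.
- bot.calibration(name): a dict with "mtx" (3x3 intrinsics, pixels), "extrinsics" (4x4, takes a point from world to camera coordinates). Camera axes: x right, y down, z forward; pixel columns grow to the right and rows downward; lengths in m; the calibration is good to about 2 mm. A picture is of the moment at which its call begins. calibration takes no time and is no camera call.
A pose or a line that the arm cannot do raises bot.PlanningError and nothing moves.
- bot.close_job(): hands the job in, once; it reports no verdict.
Trained networks look in the newest picture that a camera, given by its name, has taken for a name from the list of things; names that differ only in an ending like _2 or _b are one class to them, and where a whole thing is asked for, a point or a joint stands for the part that bears it (a point fixed in the world has none). Each returns a list of dicts, best first, with "confidence" (0 to 1); they miss things now and then, are a little off and sometimes report something else, mostly with a low value. They report only what shows in the picture. A call takes as long as a camera call. They do not tell look-alikes from the thing itself.
- bot.search_frame(camera, thing): "bbox" ([left, top, width, height] in pixels, round what is visible of it).
Readings, each from a call of its own:
- bot.read_clock(): time.
- bot.read_joint_positions(): joint angles.
- bot.read_joint_vel(): joint speeds.
- bot.read_joint_efforts(): joint torques, N m.
- bot.read_position(): TCP position.
- bot.read_tool_rot(): TCP orientation.
- bot.read_ft_force(): force on the tool from outside, world axes, zero at the start.
- bot.read_moment(): the same for the moment, N m.
- bot.read_gripper_width(): opening from 0.0 (shut) to 1.0 (fully open).
Only numpy, scipy, OpenCV 4.12 (cv2) and the standard library are available. Lean on these libraries where they do the work, as an engineer would, in place of code of your own. Each camera call takes 0.05 s, during which the arm holds its last target.

## Working session

There is one attempt and no reset: what is moved stays moved. The work goes in short steps, each a Python script; the robot and the scene stay as the last script left them, time stands still between calls to the robot, and variables do not carry over. Pictures are saved under pics/ and viewed, and the job is handed in when it is done.

```bash
ls; mkdir -p pics; python3 - <<'E'
from cell import bot
import cv2,numpy as np
for n in ("side","top"):
    im=bot.camera(n); cv2.imwrite(f"pics/{n}0.png",im[:,:,::-1])
    c=bot.calibration(n); print(n,np.round(c["mtx"],1).tolist(),np.round(c["extrinsics"],4).tolist())
    for t in ["knob_mid","drawer_handle","shaft_tip","drawer","shaft","pepper_mid","spice_mid","tape_mid","cartridge_mid"]:
        print(t,[( [round(v) for v in d["bbox"]],round(d["confidence"],2)) for d in bot.search_frame(n,t)])
print(bot.read_clock(),bot.read_tool_rot())
E
```

```text
pics
side [[476.0, 0.0, 316.2], [0.0, 476.0, 202.8], [0.0, 0.0, 1.0]] [[-0.9214, -0.3884, -0.0139, 0.504], [-0.214, 0.5368, -0.8161, 0.1617], [0.3245, -0.749, -0.5777, 1.129], [0.0, 0.0, 0.0, 1.0]]
knob_mid [([339, 242, 17, 17], 0.67), ([344, 214, 19, 24], 0.63)]
drawer_handle [([294, 242, 54, 82], 0.88)]
shaft_tip [([270, 249, 2, 13], 0.57)]
drawer [([293, 240, 54, 87], 0.79)]
shaft [([269, 248, 4, 15], 0.53)]
pepper_mid [([387, 169, 14, 34], 0.89)]
spice_mid [([382, 143, 19, 33], 0.91)]
tape_mid [([262, 220, 39, 27], 0.88)]
cartridge_mid [([276, 152, 25, 66], 0.58)]
top [[453.9, 0.0, 322.1], [0.0, 453.9, 202.7], [0.0, 0.0, 1.0]] [[0.022, -0.9998, 0.0025, 0.0634], [-0.9798, -0.0221, -0.1986, 0.5149], [0.1986, 0.0019, -0.9801, 1.452], [0.0, 0.0, 0.0, 1.0]]
knob_mid [([332, 219, 13, 15], 0.66), ([310, 225, 10, 12], 0.42)]
drawer_handle [([232, 201, 55, 46], 0.87)]
shaft_tip []
drawer [([234, 197, 55, 52], 0.86)]
shaft []
pepper_mid [([392, 238, 16, 15], 0.69)]
spice_mid [([426, 222, 22, 20], 0.63)]
tape_mid [([297, 162, 30, 35], 0.55)]
cartridge_mid [([339, 151, 20, 33], 0.64)]
1.0 [-0.55510986  0.55514582 -0.43798171  0.43799337]
```

```bash
python3 - <<'E'
import cv2
for n,(x,y,w,h) in {"side":(220,120,200,150*1+80),"top":(210,130,250,150)}.items():
    im=cv2.imread(f"pics/{n}0.png")
    s=min(800/w,600/h)
    cv2.imwrite(f"pics/{n}0c.png",cv2.resize(im[y:y+h,x:x+w],None,fx=s,fy=s,interpolation=cv2.INTER_CUBIC)); print(s)
E
```

```text
2.608695652173913
3.2
```

View pics/side0.png

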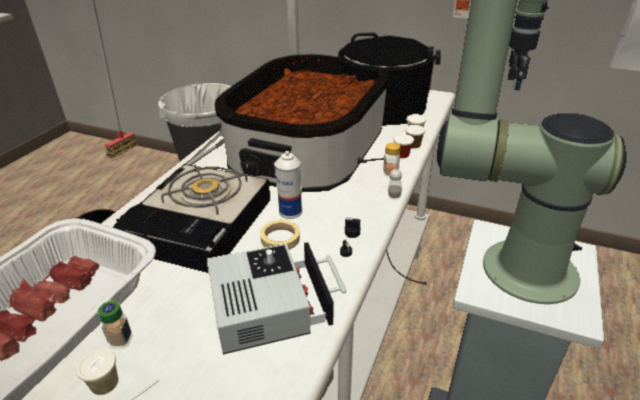

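View pics/top0.png

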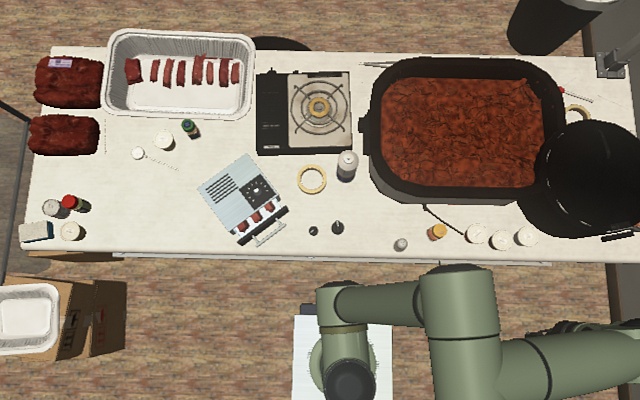

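```bash
sleep 1; ls pics
```

```text
side0.png
side0c.png
top0.png
top0c.png
```

View pics/side0c.png

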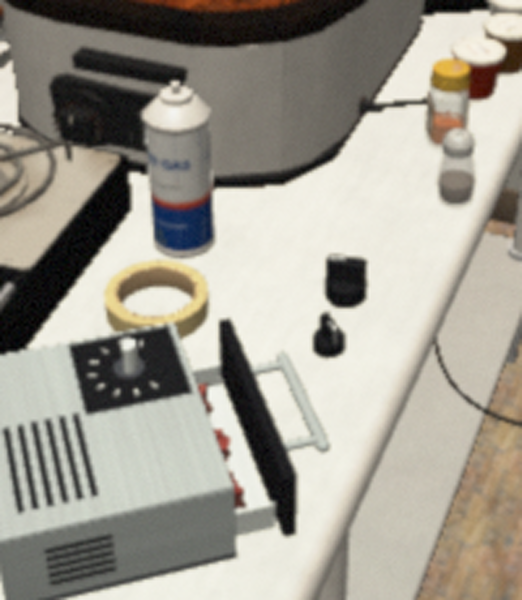

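View pics/top0c.png

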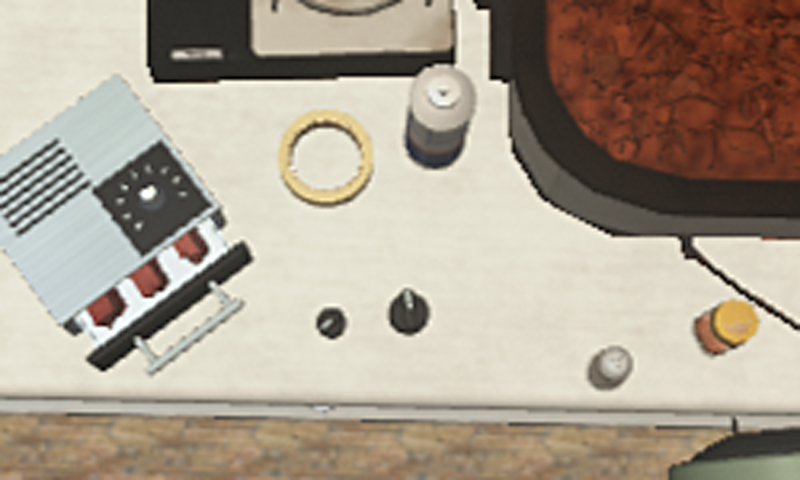

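The side view shows the dryer with its drawer open around (270,290), the large knob at (352,228) and the small one at (346,248). In the top view the large knob is at (337,227), white line up, and the small one at (313,231). The shaft is at about (257,190). I'll zoom in for measurements.

```bash
cat > h.py <<'E'
import numpy as np,cv2
from cell import bot
def ray(n,u,v):
    c=bot.calibration(n);K=np.array(c["mtx"]);E=np.array(c["extrinsics"]);R=E[:3,:3];t=E[:3,3]
    return -R.T@t, R.T@np.linalg.solve(K,[u,v,1.])
def atz(n,u,v,z):
    o,d=ray(n,u,v); return o+d*(z-o[2])/d[2]
def proj(n,P):
    c=bot.calibration(n);K=np.array(c["mtx"]);E=np.array(c["extrinsics"])
    P=np.atleast_2d(P);p=(K@(E[:3,:3]@P.T+E[:3,3:4])).T
    return p[:,:2]/p[:,2:]
def crop(src,dst,x,y,w,h,s):
    im=src if not isinstance(src,str) else cv2.imread(src)
    o=cv2.resize(im[y:y+h,x:x+w],None,fx=s,fy=s,interpolation=cv2.INTER_NEAREST)
    for i in range(0,w,10):
        cv2.putText(o,str(x+i),(i*s,10),0,.35,(0,0,255),1); cv2.line(o,(i*s,0),(i*s,h*s),(0,0,255) if 0 else (200,100,0),1)
    for j in range(0,h,10):
        cv2.putText(o,str(y+j),(0,j*s+10),0,.35,(0,0,255),1); cv2.line(o,(0,j*s),(w*s,j*s),(200,100,0),1)
    cv2.imwrite(dst,o)
E
python3 - <<'E'
from h import *
crop("pics/top0.png","pics/t_dry.png",190,145,105,110,7 if 0 else 5)
crop("pics/top0.png","pics/t_knob.png",300,205,60,40,13)
crop("pics/side0.png","pics/s_knob.png",330,205,40,60,10)
crop("pics/side0.png","pics/s_shaft.png",240,240,60,45,13)
E
sleep 2
```

```text
(no output)
```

View pics/t_dry.png

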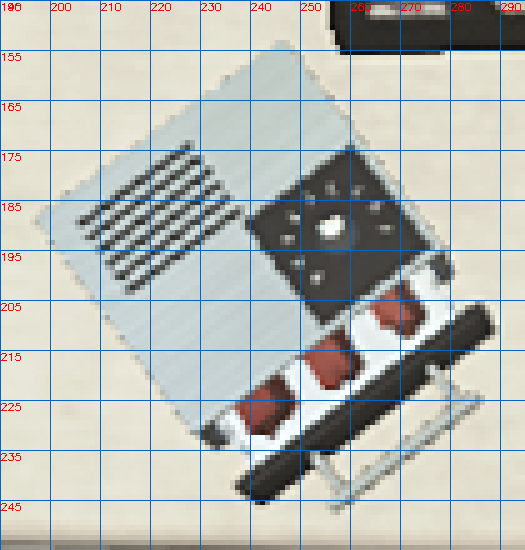

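View pics/t_knob.png

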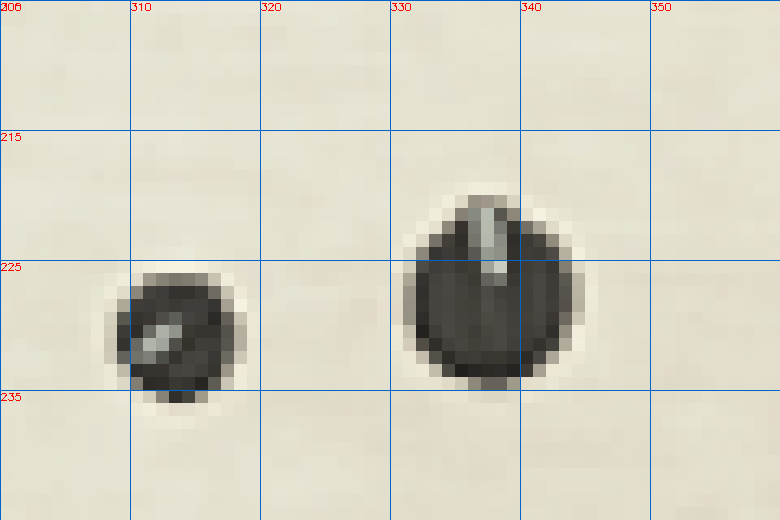

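View pics/s_knob.png

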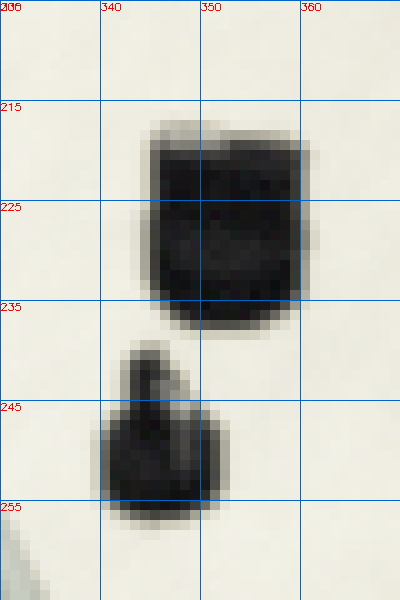

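View pics/s_shaft.png

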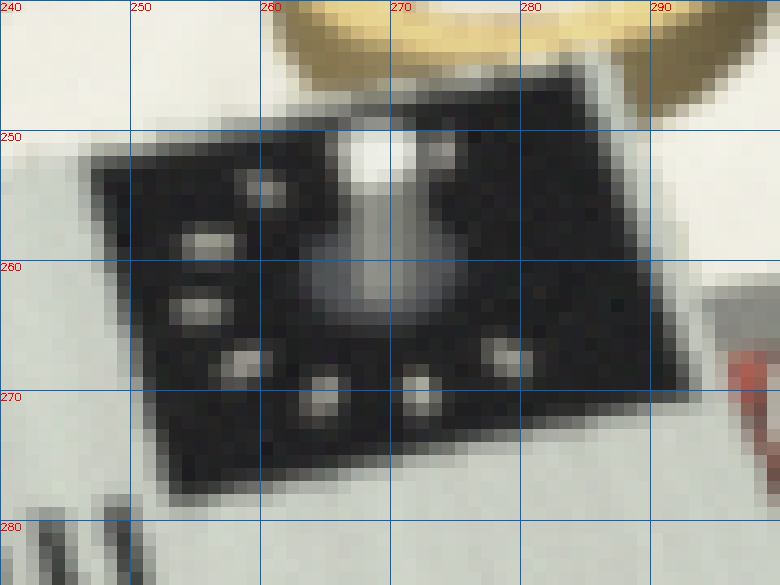

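```bash
python3 - <<'E'
from h import *
np.set_printoptions(precision=4,suppress=True)
cs=[(247,153),(197.2,189),(229,231),(277,193)]
P=np.array([atz("top",*c,0.09) for c in cs]);print(P)
for i in range(4):
    d=P[(i+1)%4]-P[i];print(np.linalg.norm(d),np.degrees(np.arctan2(d[1],d[0])))
print("center",P.mean(0))
print("shaft top",atz("top",256,190.5,0.118),atz("side",269,251.5,.118))
im=cv2.imread("pics/top0.png"); print(cv2.cvtColor(im,6)[183:199,246:264])
im=cv2.imread("pics/side0.png"); print(cv2.cvtColor(im,6)[246:268,260:280])
# knob
print("knob top base",atz("top",338,227,0.011),"line",atz("top",337.3,220.3,.046),atz("top",338,225.5,.046))
print("knob base via side",atz("side",352.5,229,.023))
for s in ((345.5,217.5),(360.5,218.5)): print(atz("side",*s,.046))
E
```

```text
[[0.6673 0.3261 0.09  ]
 [0.5419 0.4809 0.09  ]
 [0.4071 0.3692 0.09  ]
 [0.5345 0.2216 0.09  ]]
0.19917240791879887 129.02494372543265
0.1750531448155816 -140.3596482865631
0.19493754596299234 -49.20648376809754
0.16904450430144466 38.195350916686074
center [0.5377 0.3495 0.09  ]
shaft top [0.5349 0.2858 0.118 ] [0.5345 0.2856 0.118 ]
[[140  97  61  57  81  93  59  62  60  96 132  92  61  61 118 152  69  63]
 [ 62  53  61  62  67 120 143  60  63  67  79  73  63  62  79  90  60  63]
 [ 56  63  65  63  60  95 119  59  64  63  64  63  66  64  63  63  62  59]
 [ 62  62  62  63  62  69  74  64  64  65  63  62  64  65  65  66  63  80]
 [ 63  82  91  55  61  66  64  64  62  57  51  55  59  59  65  65  65  68]
 [ 63  83 177 200  58  64  62  58  52  50 154 215  93  74  65  64  66  64]
 [ 64  65 101 113  60  64  60  65 168 242 244 252 184  68  78  68  66  66]
 [ 65  62  59  61  63  65  58 130 237 254 251 253 177  75  82  71  65  67]
 [ 61  57  59  64  65  66  61  80 198 255 255 210  98  84  86  77  65  65]
 [113 177 143  60  66  65  65  69 110 155 146 112  82  88  86  78  66  65]
 [ 95 131  9
[... 1785 characters left out ...]
34
   35  33]
 [ 32  36  39  50  74  83  89 107 135 133 121 104  89  78  59  41  34  33
   35  38]
 [ 35  32  33  40  56  72  83  91 103 107  99  89  77  64  44  33  32  39
   32  29]
 [ 34  32  37  39  43  56  62  69  71  74  70  67  53  42  38  38  33  32
   33  32]
 [ 32  29  33  36  34  39  41  46  48  48  47  44  34  33  33  33  35  42
   46  37]
 [ 43  39  31  32  34  33  31  33  33  35  36  35  31  36  32  36  39  80
  108  83]
 [ 75  40  31  34  34  34  30  36  36  34  35  38  36  36  35  36  38  81
  134 149]]
knob top base [0.4395 0.0196 0.011 ] line [0.4565 0.0235 0.046 ] [0.4392 0.0209 0.046 ]
knob base via side [0.4312 0.0317 0.023 ]
[0.4549 0.0209 0.046 ]
[0.4175 0.0105 0.046 ]
```

```bash
cat >> h.py <<'E'
from scipy.spatial.transform import Rotation as Ro
def down(yaw):  # jaw axis at yaw (rad), fingers (tool y) down
    x=np.array([np.cos(yaw),np.sin(yaw),0]);y=np.array([0,0,-1.]);z=np.cross(x,y)
    q=Ro.from_matrix(np.stack([x,y,z],1)).as_quat(); return np.array([q[3],q[0],q[1],q[2]])
E
cat > fit.py <<'E'
from h import *
from scipy.optimize import minimize
SS=4
def rays(n,u0,v0,w,h):
    c=bot.calibration(n);K=np.array(c["mtx"]);E=np.array(c["extrinsics"]);R=E[:3,:3];o=-R.T@E[:3,3]
    us=u0+(np.arange(w*SS)+.5)/SS-.5; vs=v0+(np.arange(h*SS)+.5)/SS-.5
    U,V=np.meshgrid(us,vs); d=np.linalg.solve(K,np.stack([U,V,np.ones_like(U)]).reshape(3,-1))
    return o,(R.T@d).T
def basis(n,box,x,y,th,rc):
    u0,v0,w,h=box;o,d=rays(n,*box)
    zs=np.arange(118,89.9,-.5)/1000
    N=len(d);hit=np.zeros(N,bool);nr=np.zeros((N,8))
    c,s=np.cos(th),np.sin(th)
    for z in zs:
        p=o+d*((z-o[2])/d[:,2])[:,None]; X=(p[:,0]-x)*1e3;Y=(p[:,1]-y)*1e3;r=np.hypot(X,Y);f=X*c+Y*s
        e=max(0,(z*1e3-118)+1.5)
        ins=(r<8-e)&(f<4-e)&~hit
        if not ins.any(): continue
        hit|=ins
        if z==zs[0]: nr[ins,0]=1
        else:
            fl=(f-4>r-8)
            nx=np.where(fl,c,X/np.maximum(r,1e-6));ny=np.where(fl,s,Y/np.maximum(r,1e-6))
            b=1 if e>0 else 4
            nr[ins,b]=1;nr[ins,b+1]=nx[ins];nr[ins,b+2]=ny[ins]
    p=o+d*((.09-o[2])/d[:,2])[:,None]; r=np.hypot(p[:,0]-x,p[:,1]-y)
    nr[~hit&(r<rc),7]=1
    bg=(~hit&(r>=rc)).astype(float)
    A=np.concatenate([nr,bg[:,None]],1).reshape(h,SS,w,SS,9)
    A=A.mean((1,3))
    A=cv2.GaussianBlur(A,(0,0),.45)
    return A.reshape(-1,9)
def cost(n,img,box,mask,x,y,th,rc):
    A=basis(n,box,x,y,th,rc);I=img[box[1]:box[1]+box[3],box[0]:box[0]+box[2]].reshape(-1).astype(float)
    m=mask.reshape(-1);A=A[m];I=I[m]
    reg=np.sqrt(np.array([.0,.05,.05,.05,.02,.02,.02,0,0])+1e-6)*1.0
    Aa=np.vstack([A,np.diag(reg)]);Ia=np.r_[I,np.zeros(9)]
    co=np.linalg.lstsq(Aa,Ia,rcond=None)[0]
    return ((A@co-I)**2).mean(),co
E
python3 - <<'E'
from h import *
np.set_printoptions(precision=4,suppress=True)
a=atz("top",286,225,.062);b=atz("top",257,246.6,.062);print(a,b,np.linalg.norm(a-b),np.degrees(np.arctan2(*(b-a)[1::-1])))
q=np.array(bot.read_tool_rot());print(Ro.from_quat([q[1],q[2],q[3],q[0]]).as_matrix())
for yaw in (-129,-51,-140,-50,39,129,-141):
    for p in ([.35,.25,.05],[.44,.021,.02],[.535,.286,.15]):
        j=bot.solve_ik(p,down(np.radians(yaw)));print(yaw,p,None if j is None else np.round(j,2))
E
cat > fs.py <<'E'
from fit import *
data=[]
for n,box,thr in (("top",(249,184,14,14),None),("side",(260,248,18,20),None)):
    img=cv2.cvtColor(cv2.imread(f"pics/{n}0.png"),6)
    mask=np.ones((box[3],box[2]),bool)
    # mask ticks
    for v in range(box[3]):
        for u in range(box[2]):
            U,V=u+box[0],v+box[1]
            if n=="top":
                if (U<=252 and V<=186) or (U<=250) or(U<=252 and V>195): mask[v,u]=0
            else:
                if (U>=273 and V<=255) or U<=261 or V<250: mask[v,u]=0
    data.append((n,img,box,mask))
import sys
for n,img,box,mask in data:
    x0,y0=.535,.286
    res=[]
    for deg in range(0,360,15):
        th=np.radians(deg)
        f=lambda p:cost(n,img,box,mask,x0+p[0]*1e-3,y0+p[1]*1e-3,th,.0125+p[2]*1e-3)[0]
        best=min((minimize(f,s,method="Nelder-Mead",options=dict(maxfev=70,xatol=.05,fatol=.05,initial_simplex=np.array(s)+np.array([[0,0,0],[1.5,0,0],[0,1.5,0],[0,0,1.5]]))) for s in ([0,0,0],)),key=lambda r:r.fun)
        res.append((best.fun,deg,best.x))
        print(n,deg,round(best.fun,1),np.round(best.x,2),flush=True)
E
time python3 fs.py
```

```text
[0.4347 0.1908 0.062 ] [0.3622 0.2816 0.062 ] 0.11614942807864659 128.572114899447
[[ 0.2327 -0.      0.9726]
 [-0.9726 -0.0001  0.2327]
 [ 0.     -1.     -0.    ]]
-129 [0.35, 0.25, 0.05] [ 0.45  0.34 -0.73  0.5   0.   -2.01]
-129 [0.44, 0.021, 0.02] [-0.12  0.41 -0.73  0.43  0.   -2.58]
-129 [0.535, 0.286, 0.15] [ 0.37  0.49 -0.16  0.92  0.   -2.09]
-51 [0.35, 0.25, 0.05] [ 0.45  0.34 -0.73  0.5   0.    2.91]
-51 [0.44, 0.021, 0.02] [-0.12  0.41 -0.73  0.43  0.    2.34]
-51 [0.535, 0.286, 0.15] [ 0.37  0.49 -0.16  0.92  0.    2.83]
-140 [0.35, 0.25, 0.05] [ 0.45  0.34 -0.73  0.5   0.   -1.82]
-140 [0.44, 0.021, 0.02] [-0.12  0.41 -0.73  0.43  0.   -2.39]
-140 [0.535, 0.286, 0.15] [ 0.37  0.49 -0.16  0.92  0.   -1.9 ]
-50 [0.35, 0.25, 0.05] [ 0.45  0.34 -0.73  0.5   0.    2.89]
-50 [0.44, 0.021, 0.02] [-0.12  0.41 -0.73  0.43  0.    2.32]
-50 [0.535, 0.286, 0.15] [ 0.37  0.49 -0.16  0.92  0.    2.81]
39 [0.35, 0.25, 0.05] [ 0.45  0.34 -0.73  0.5   0.    1.34]
39 [0.44, 0.021, 0.02] [-0.12  0.41 -0.73  0.43  0.    0.77]
39 [0.535, 0.286, 0.15] [ 0.37  0.49 -0.16  0.92  0.    1.26]
12
[... 2686 characters left out ...]
*(wrapper_args + args))
  File "fs.py", line 21, in <lambda>
    f=lambda p:cost(n,img,box,mask,x0+p[0]*1e-3,y0+p[1]*1e-3,th,.0125+p[2]*1e-3)[0]
               ~~~~^^^^^^^^^^^^^^^^^^^^^^^^^^^^^^^^^^^^^^^^^^^^^^^^^^^^^^^^^^^^^
  File "fit.py", line 34, in cost
    A=basis(n,box,x,y,th,rc);I=img[box[1]:box[1]+box[3],box[0]:box[0]+box[2]].reshape(-1).astype(float)
  File "fit.py", line 10, in basis
    u0,v0,w,h=box;o,d=rays(n,*box)
                      ~~~~^^^^^^^^
  File "fit.py", line 5, in rays
    c=bot.calibration(n);K=np.array(c["mtx"]);E=np.array(c["extrinsics"]);R=E[:3,:3];o=-R.T@E[:3,3]
ValueError: time passes only in moves, steps and waits

real	1m11.038s
user	2m55.448s
sys	0m0.619s
```

Both views agree that the flat faces about 30–45°, so I'll refine that later. Next I'll push the drawer.

```bash
python3 - <<'E'
import pickle
from cell import bot
pickle.dump({n:{k:__import__('numpy').array(v) for k,v in bot.calibration(n).items()} for n in ("side","top")},open("cal.pkl","wb"))
E
sed -i 's/bot.calibration(n)/CAL[n]/' h.py fit.py; sed -i '2a import pickle\nCAL=pickle.load(open("cal.pkl","rb"))' h.py
python3 - <<'E'
from h import *
y=np.radians(129.2-90); d=np.array([np.cos(y),np.sin(y),0]); m=np.array([.398,.236,0]); q=down(np.radians(129.2))
t0=bot.read_clock()
s=m-.05*d
bot.set_gripper(0.0)
bot.move_pose([s[0],s[1],.15],q)
bot.move_linear([s[0],s[1],.05],speed=.2)
e=m+.09*d
r=bot.move_linear([e[0],e[1],.05],speed=.06,until_force=12)
p=np.array(bot.read_position());print(r,p,"travel past bar",(p-m)@d,bot.read_ft_force(),bot.read_clock()-t0)
im=bot.camera("top");cv2.imwrite("pics/top1.png",im[:,:,::-1]);im=bot.camera("side");cv2.imwrite("pics/side1.png",im[:,:,::-1])
E
python3 -c "
from h import *
crop('pics/top1.png','pics/t1.png',190,145,120,110,5)
crop('pics/side1.png','pics/s1.png',200,200,160,150,4)"
```

```text
True [0.41845786 0.25289173 0.04897769] travel past bar 0.02652978060859413 [-1.15551882 -0.02149689 -0.07655309] 5.5083
```

View pics/t1.png

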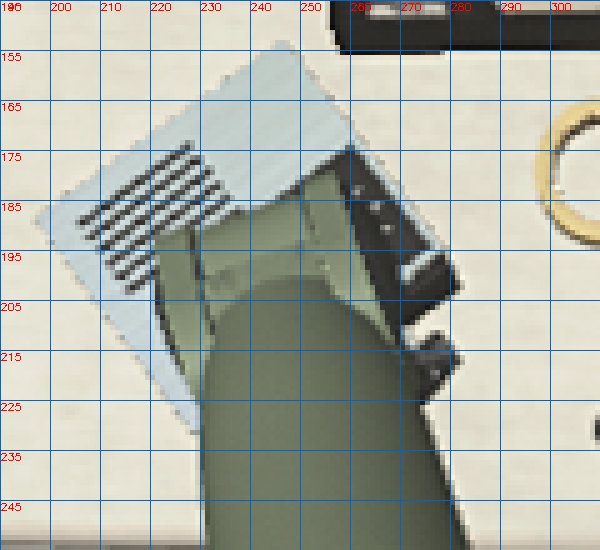

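View pics/s1.png

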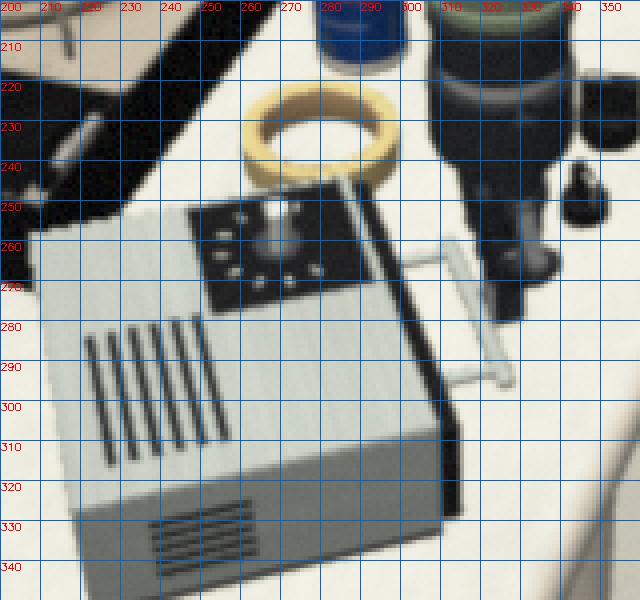

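The side view shows the front flush with the box at (295–310, 260–310). I'll press once more to confirm, then back off and remeasure.

```bash
python3 - <<'E'
from h import *
y=np.radians(39.2); d=np.array([np.cos(y),np.sin(y),0])
p=np.array(bot.read_position())
e=p+.04*d
r=bot.move_linear([e[0],e[1],.05],speed=.03,until_force=15)
p2=np.array(bot.read_position());print(r,(p2-p)@d,bot.read_ft_force())
s=p2-.04*d
bot.move_linear(s,speed=.15)
bot.move_linear([s[0],s[1],.15],speed=.25)
q=down(np.radians(129.2))
bot.move_pose([.36,-.15,.22],q)
for n in("top","side"):
    im=bot.camera(n);cv2.imwrite(f"pics/{n}2.png",im[:,:,::-1])
    print(n,[(d["bbox"],d["confidence"]) for d in bot.search_frame(n,"knob_mid")])
print(bot.read_clock())
E
python3 -c "
from h import *
crop('pics/top2.png','pics/t2.png',190,145,160,110,5)
crop('pics/side2.png','pics/s2.png',200,200,170,150,4)"
```

```text
True -0.00013746693597276914 [0.56690069 0.08365273 0.44883098]
top [([329.4, 220.3, 16.1, 13.8], 0.65), ([311.6, 226.6, 4.6, 8.8], 0.6)]
side [([343.8, 215.2, 17.9, 23.1], 0.69), ([338.8, 241.8, 14.8, 16.3], 0.6)]
9.6917
```

```bash
sleep 1
```

```text
(no output)
```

View pics/t2.png

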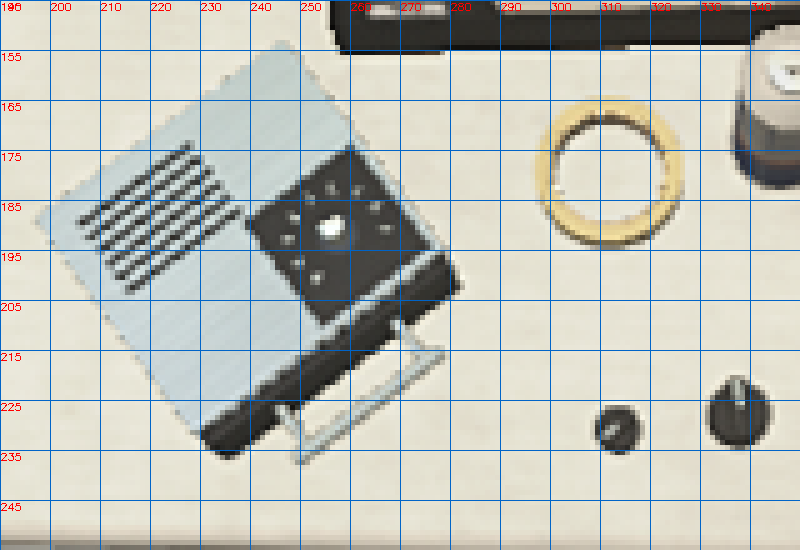

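View pics/s2.png

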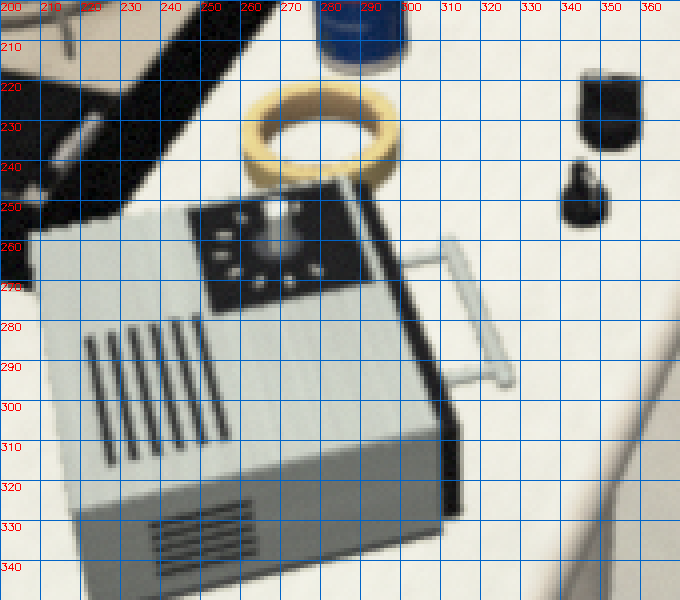

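The drawer is shut: the second push hit a hard stop with no travel, and the front sits flush in both views. Next I'll refine the fits for the shaft and knob.

```bash
cat > fs2.py <<'E'
exec(open('fs.py').read().split("import sys")[0])
SSx=0
for n,img,box,mask in data:
    for deg in range(5,75,5):
        th=np.radians(deg)
        f=lambda p:cost(n,img,box,mask,.5375+p[0]*1e-3,.2855+p[1]*1e-3,th,.0125+p[2]*1e-3)[0]
        s=[0,0,0]
        b=minimize(f,s,method="Nelder-Mead",options=dict(maxfev=120,xatol=.03,fatol=.02,initial_simplex=np.array([[0,0,0],[1.5,0,0],[0,1.5,0],[0,0,1.5]])))
        print(n,deg,round(b.fun,1),np.round(b.x,2),flush=True)
E
cat > fk.py <<'E'
from fit import *
def kb(n,box,x,y,th):
    u0,v0,w,h=box;o,d=rays(n,*box);N=len(d);hit=np.zeros(N,bool);B=np.zeros((N,5));c,s=np.cos(th),np.sin(th)
    for z in np.arange(46,-.1,-1)/1000:
        p=o+d*((z-o[2])/d[:,2])[:,None];X=(p[:,0]-x)*1e3;Y=(p[:,1]-y)*1e3
        a=X*c+Y*s;b=-X*s+Y*c;r=np.hypot(a,b)
        bar=(abs(a)<20)&(abs(b)<7); sk=(r<21.5)
        ins=((bar if z>.022 else sk))&~hit;hit|=ins
        line=ins&(abs(b)<1.2)&(a>2)&((z>=.0455)|((a>19)&(z>.022)))
        B[line,0]=1
        o2=ins&~line
        if z>=.0455:B[o2,1]=1
        elif z>.022:B[o2,2]=1
        else:B[o2,3]=1
    B[~hit,4]=1
    A=B.reshape(h,SS,w,SS,5).mean((1,3));return cv2.GaussianBlur(A,(0,0),.45).reshape(-1,5)
D={}
for n,box in (("top",(325,215,26,25)),("side",(340,211,26,30))):
    D[n]=(cv2.cvtColor(cv2.imread(f"pics/{n}2.png"),6),box)
def c1(n,x,y,th):
    img,box=D[n];A=kb(n,box,x,y,th);I=img[box[1]:box[1]+box[3],box[0]:box[0]+box[2]].reshape(-1).astype(float)
    co=np.linalg.lstsq(A,I,rcond=None)[0];return ((A@co-I)**2).mean()
for n in ("top","side"):
  for deg in range(-10,41,5):
    f=lambda p:c1(n,.437+p[0]*1e-3,.022+p[1]*1e-3,np.radians(deg))
    b=minimize(f,[0,0],method="Nelder-Mead",options=dict(maxfev=60,xatol=.05,fatol=.05,initial_simplex=[[0,0],[4,0],[0,4]]))
    print(n,deg,round(b.fun,1),np.round(b.x,2),flush=True)
E
python3 fs2.py & python3 fk.py; wait
```

```text
top -10 193.8 [0.42 0.24]
top 5 112.5 [ 2.28  1.65 -0.14]
top 10 110.8 [0.9  1.53 0.22]
top -5 182.7 [0.43 0.24]
top 15 74.3 [0.75 1.88 0.19]
top 0 135.6 [0.44 0.26]
top 20 64.9 [0.54 1.98 0.17]
top 5 101.2 [0.39 0.17]
top 25 49.5 [ 0.36  1.85 -0.26]
top 30 52.2 [ 0.77  1.77 -0.21]
top 10 106.9 [ 0.28 -0.02]
top 35 61.4 [ 0.3   1.75 -0.08]
top 40 74.8 [0.13 1.83 0.28]
top 15 121.7 [ 0.44 -0.24]
top 45 83.0 [0.28 1.84 0.22]
top 20 154.5 [ 0.33 -0.14]
top 50 108.6 [0.26 1.33 0.59]
top 25 176.2 [ 0.33 -0.11]
top 55 158.8 [0.4  1.94 1.09]
top 30 200.8 [ 0.33 -0.14]
top 60 198.4 [-0.53  1.83  1.24]
top 65 234.0 [0.22 1.66 1.32]
top 35 213.3 [ 0.33 -0.03]
top 70 266.5 [-0.36  2.62  1.05]
top 40 221.8 [ 0.52 -0.13]
side -10 553.8 [-0.09 -3.34]
side 5 200.4 [ 0.52 -2.53  0.64]
side -5 517.2 [-0.1  -3.76]
side 10 192.3 [ 0.19 -1.64  1.1 ]
side 0 485.7 [-0.1  -3.75]
side 15 176.2 [ 0.72 -1.9   0.97]
side 5 445.1 [-0.13 -3.73]
side 20 165.6 [ 0.62 -1.41  0.43]
side 10 402.0 [ 0.14 -3.98]
side 25 137.8 [ 0.38 -1.    0.7 ]
side 15 368.1 [ 0.19 -4.61]
side 30 133.6 [ 0.61 -1.3   0.51]
side 20 357.6 [ 0.23 -4.05]
side 35 130.7 [ 0.32 -0.88  0.69]
side 25 384.6 [ 0.17 -4.67]
side 40 124.3 [-0.3  -0.7   0.47]
side 30 428.7 [ 0.39 -4.71]
side 35 476.9 [ 0.17 -4.54]
side 45 111.7 [-0.51 -0.59  0.6 ]
side 40 511.4 [ 0.26 -4.72]
side 50 115.3 [-0.59 -0.66  0.49]
side 55 121.8 [-1.   -0.51  0.33]
side 60 140.3 [-0.95 -0.77  0.88]
side 65 159.1 [-1.32 -1.07  0.27]
side 70 179.8 [-1.36 -1.02 -0.05]
```

The shaft fits at about (0.5377, 0.2862) with its flat facing about 35°. The knob fits at about (0.4373, 0.020), turned about 11°. I'll grasp it across the bar.

```bash
python3 - <<'E'
from h import *
q=down(np.radians(101)); x,y=.4373,.020
bot.set_gripper(.55)
bot.move_pose([x,y,.12],q)
r=bot.move_linear([x,y,.025],speed=.1,until_force=8);print(r,bot.read_position(),bot.read_ft_force())
bot.set_gripper(0,grasp_force=50)
print("w",bot.read_gripper_width(),bot.read_position(),bot.read_ft_force())
bot.move_linear([x,y,.17],speed=.12)
print("w",bot.read_gripper_width(),bot.read_ft_force())
for n in("top","side"):
    im=bot.camera(n);cv2.imwrite(f"pics/{n}3.png",im[:,:,::-1])
    u=proj(n,[[x,y,.16]])[0];print(n,u);crop(im[:,:,::-1].copy(),f"pics/{n}3c.png",int(u[0])-30,int(u[1])-30,60,60,10)
print(bot.read_clock())
E
```

```text
False [0.4377847  0.01983795 0.02545385] [ 0.15928841 -0.07208486  0.23399968]
w 0.1518114200496532 [0.43789046 0.02001395 0.02556854] [-0.77010727  0.44008366  6.43107768]
w 0.1497536138327173 [ 0.48250584 -0.70766639  0.14737499]
top [339.67190768 220.54210129]
side [353.40684501 181.67998884]
14.0583
```

```bash
sleep 1
```

```text
(no output)
```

View pics/side3c.png

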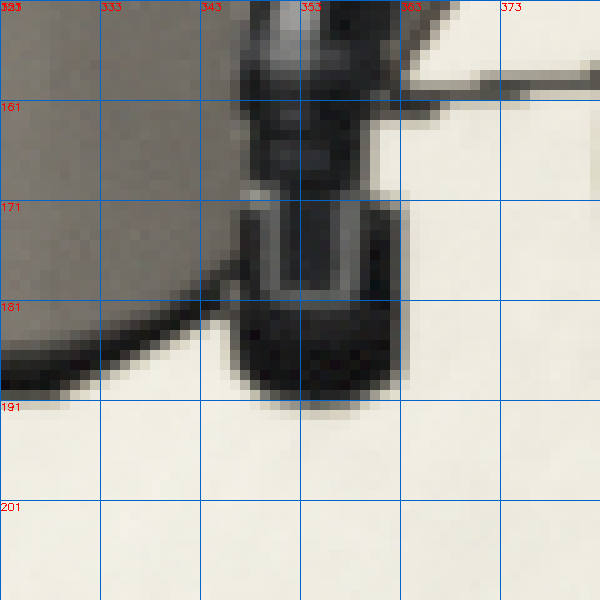

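View pics/top3c.png

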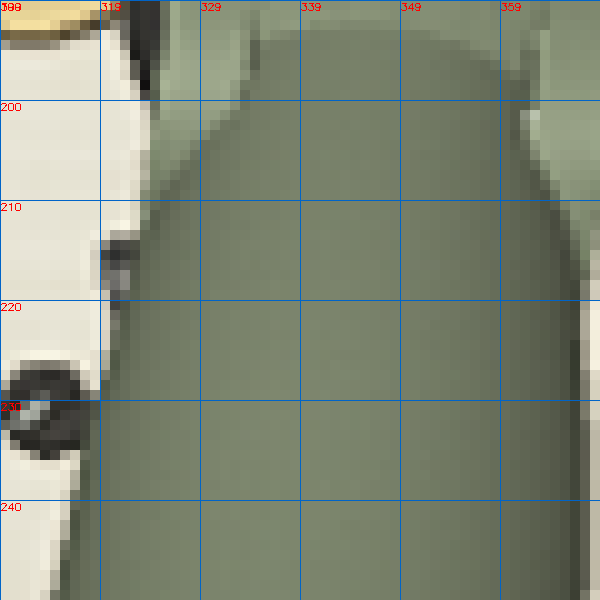

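```bash
python3 - <<'E'
from h import *
x,y=.4378,.020
t=np.linspace(0,2*np.pi,100)
for z in (.1445,.1555,.1665):
    P=np.c_[x+.0215*np.cos(t),y+.0215*np.sin(t),0*t+z];u=proj("side",P);print(z,u.min(0),u.max(0),u[:,0].min()/2+u[:,0].max()/2)
print(proj("side",[[x,y,.155],[x+.001,y,.155],[x,y+.001,.155]]))
g=cv2.cvtColor(cv2.imread("pics/side3.png"),6)
print(g[180:193,344:366])
E
```

```text
0.1445 [344.2812675 182.2016383] [361.77345098 191.81293811] 353.02735924080696
0.1555 [344.37215388 178.48137818] [361.95985712 188.03223452] 353.16600549799114
0.1665 [344.46403573 174.72095991] [362.14830767 184.20946706] 353.3061716993315
[[353.14978421 183.35658971]
 [352.76367301 183.27471635]
 [353.01496778 183.56323155]]
[[ 37  78 103  50  33  57  82  85  92  94  92  88  93  97  66  25  19  20
   63 161 231 234]
 [ 28  66  82  39  34  39  55  68  73  78  77  74  75  72  48  33  23  18
   58 160 228 234]
 [ 77  76  65  34  30  33  27  35  41  40  46  50  44  43  32  34  31  32
   56 158 230 234]
 [197 171  81  34  26  28  35  34  36  32  38  36  36  36  35  27  28  25
   66 162 231 235]
 [231 203  91  25  12  27  34  28  33  36  38  34  33  32  28  27  28  27
   68 165 229 234]
 [234 209  95  30  23  22  23  27  26  27  27  25  30  25  23  22  19  16
   69 166 231 234]
 [235 213 116  39  24  23  17  25  24  24  16  20  22  22  13  25  23  25
   68 169 231 233]
 [236 219 134  48  24  22  20  26  24  21  26  20  15  19  22  15  19  21
   76 174 232 235]
 [238 231 187  98  34  16  20  20  17  27  19  23  23  22  14  18  25  41
  117 194 232 234]
 [239 237 228 181  94  43  28  23  22  19  23  20  18  15  24  32  62 101
  169 224 233 233]
 [239 238 238 227 188 122  84  61  54  44  29  36  36  41  61 100 156 203
  221 234 233 235]
 [239 238 237 236 228 210 191 162 146 117  97 106 118 125 157 204 224 232
  234 235 236 236]
 [239 238 237 236 235 233 230 224 220 209 203 204 210 211 223 234 235 236
  236 236 237 238]]
```

The side view shows the knob held with its skirt at cols 346–363 and the finger tip just above the skirt. Next I'll move over the shaft and check alignment.

```bash
python3 - <<'E'
from h import *
x,y=.5384,.2867
q=down(np.radians(125))
bot.move_pose([x,y,.18],q)
bot.move_linear([x,y,.151],speed=.08)
print(bot.read_position(),bot.read_ft_force(),bot.read_gripper_width())
for n in("side","top"):
    im=bot.camera(n);cv2.imwrite(f"pics/{n}4.png",im[:,:,::-1])
    u=proj(n,[[x,y,.13]])[0];print(n,u);crop(im[:,:,::-1].copy(),f"pics/{n}4c.png",int(u[0])-30,int(u[1])-30,60,60,10)
print(bot.read_clock())
E
```

```text
[0.53830662 0.28613867 0.15078764] [ 0.877035    0.12114502 -0.54378613] 0.15292785498929884
side [266.73792065 247.10261061]
top [255.22504464 188.54310284]
15.775
```

```bash
sleep 1
```

```text
(no output)
```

View pics/side4c.png

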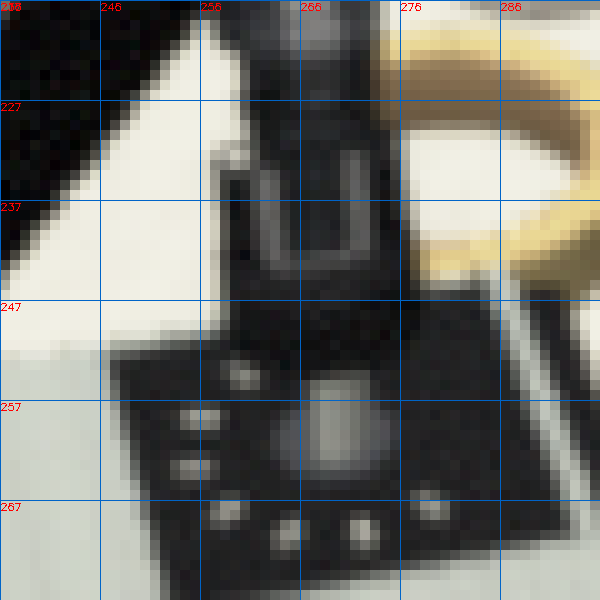

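```bash
python3 - <<'E'
from h import *
g=cv2.cvtColor(cv2.imread("pics/side4.png"),6)
print(g[238:250,255:280]); print(g[258:266,260:280])
x,y=.5377,.2862
t=np.linspace(0,2*np.pi,200)
for z,r in ((.09,.0125),(.1255,.0215),(.1365,.0215),(.1475,.0215)):
    u=proj("side",np.c_[x+r*np.cos(t),y+r*np.sin(t),0*t+z]);print(z,u.min(0),u.max(0),(u.min(0)+u.max(0))/2)
print(proj("side",[[x,y,.137],[x+.001,y,.137],[x,y+.001,.137]]))
E
```

```text
[[236 232 195  75  18  25  62  98  90  54  34  31  38  34  34  58  89  87
   42  19  35  99 187 233 236]
 [237 235 205  81  26  25  58  90  96  56  34  35  39  38  30  53  86  88
   43  15  18  73 169 231 234]
 [236 233 203  83  26  27  50  85  98  65  37  38  41  39  36  52  82  89
   47  22  21  50 133 209 225]
 [237 233 199  80  24  22  48  81  95  63  39  34  41  39  37  60  87  89
   48  26  23  42 106 170 199]
 [236 227 181  66  20  10  37  75  96  75  55  55  65  71  73  84  71  69
   42  30  28  39  88 156 195]
 [235 230 189  69  27  26  27  55  80  78  68  69  67  65  64  64  49  43
   37  28  30  34  80 157 202]
 [235 232 198  79  32  31  32  39  52  59  52  53  49  45  36  37  37  34
   32  32  27  23  69 138 188]
 [233 232 199  87  31  33  39  34  36  38  37  38  37  32  36  40  33  31
   26  29  22  23  50 102 138]
 [235 232 198  94  32  29  33  31  35  32  35  34  31  40  39  34  35  29
   24  18  18  21  33  59  74]
 [235 232 202 110  39  22  25  30  31  28  31  35  29  37  35  33  23  17
   13  21  12   8  11  27  40]
 [233 227 190 113  37  21  22  22  22  24  30  25 
[... 591 characters left out ...]
  32  31  38  57  75  83  90 104 108  99  86  81  60  44  40  36  36
   33  31]
 [ 32  32  34  34  42  52  62  69  74  72  70  64  55  45  38  31  36  34
   33  37]
 [ 32  37  32  33  36  35  43  43  49  44  44  39  39  39  32  39  34  38
   49  43]]
0.09 [262.73178813 257.1878591 ] [274.23230474 264.96307643] [268.48204643 261.07546777]
0.1255 [257.18741598 242.15202111] [277.37391144 255.37025263] [267.28066371 248.76113687]
0.1365 [256.74379022 238.23780735] [277.05827564 251.4023279 ] [266.90103293 244.82006763]
0.1475 [256.29453856 234.27488934] [276.73864722 247.38327455] [266.51659289 240.82908195]
[[266.89692804 244.52525722]
 [266.47867941 244.41105085]
 [266.67718295 244.80935436]]
```

The knob lines up with the shaft in column within about 1 mm. I'll descend with force monitoring.

```bash
python3 - <<'E'
from h import *
x,y=.5384,.2867
r=bot.move_linear([x,y,.1225],speed=.025,until_force=6)
print(r,bot.read_position(),bot.read_ft_force(),bot.read_moment(),bot.read_gripper_width(),bot.read_clock())
E
```

```text
False [0.53830791 0.28664543 0.12305235] [-2.64942556 -1.76900067  5.66610086] [-0.19280717  0.54249791 -0.02860375] 0.15158543518080728 17.0667
```

```bash
python3 - <<'E'
from h import *
x,y=.5384,.2867
for z in (.1205,.1185,.1165):
    r=bot.move_linear([x,y,z],speed=.02,until_force=20)
    print(r,bot.read_position(),bot.read_ft_force(),bot.read_gripper_width())
    if bot.read_ft_force()[2]>16: break
bot.wait(.5);print(bot.read_position(),bot.read_ft_force(),bot.read_moment())
for n in("side","top"):
    im=bot.camera(n);cv2.imwrite(f"pics/{n}5.png",im[:,:,::-1])
    u=proj(n,[[x,y,.11]])[0];crop(im[:,:,::-1].copy(),f"pics/{n}5c.png",int(u[0])-30,int(u[1])-30,60,60,10)
print(bot.read_clock())
E
```

```text
False [0.53837424 0.28669286 0.12123283] [-2.25228337 -1.2361815   6.3051332 ] 0.1466324156103384
False [0.53841779 0.28669905 0.11955927] [-2.88620772 -1.5305705   7.65209209] 0.15482379319121753
False [0.53857598 0.28678795 0.11929053] [-6.9489136  -3.03770564 17.90844252] 0.15599424985823387
[0.53859463 0.28678815 0.11928057] [-5.75802704 -2.72348539 18.50433028] [-0.62981786  1.47377008  0.01882077]
18.4167
```

```bash
sleep 1
```

```text
(no output)
```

View pics/side5c.png

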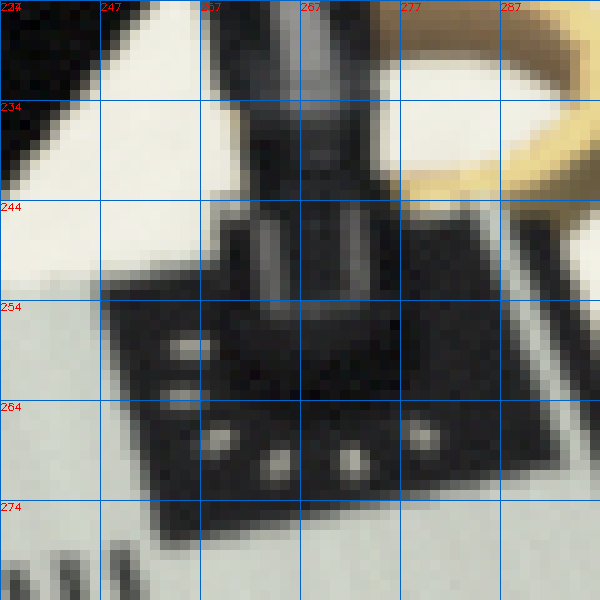

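The force followed the spring curve and then hit a hard stop at TCP z = 0.1193 m, against 0.1195 m predicted. The skirt is down against the black square, so I'm handing in.

```bash
python3 - <<'E'
from cell import bot
print(bot.read_ft_force(),bot.read_gripper_width(),bot.read_clock())
bot.close_job()
E
```

```text
[-6.59549746 -3.42425178 18.32548053] 0.15359481212376308 18.4167
the job is handed in; nothing more can be done
```

I shut the drawer, fitted the larger knob flat to flat on the D-shaft, and handed the job in at 18.4 s while still pressing it in. No verdict is reported, so the evidence is my own last checks.

- **Drawer:** it is shut. A second push hit a hard stop without moving, and both views showed the front flush with the dryer.
- **Knob seating:** I took it across its bar grip with 50 N and turned it so its flat faced about 35°, as fitted from both cameras. It slid straight down the shaft with no searching. The gripper last read an opening of 0.154, about the width of the 14 mm grip.
- **Shaft pressed in:** the downward force rose from about 5.7 N to 7.7 N as the spring should. It then met the stop at TCP z = 0.1193 m, against about 0.1195 m expected. It was holding at about 18 N when I handed in.
- **Disagreements:** the two cameras differed by 2–4 mm in y, so I used the average. A sideways force of about 7 N remained on the knob at the end, probably from about 1 mm of misalignment in the grip.
- **Bystanders:** I never touched the shaker, jar, tape roll or cartridge. I did not measure their positions again at the end.

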